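# Wedge the board carrier just off its fixture

### The arm

A 6-joint arm with a two-finger parallel gripper is mounted at the origin on a cart in front of the work surface, level with it; the furniture and walls round the work are solid. World frame = base frame: x ahead of the robot, y to its left, z up, the work surface at z = 0. Lengths are in m, angles in degrees, forces in N, time in s.
With the tool pointing down it reaches from about 0.35 to 0.875 m from the base axis. Payload 4.2 kg.
Tool frame: the origin (TCP) lies on the centre line of the jaws, within the pads' length; the fingertips stand 11 mm ahead of it and the grasp point (between the pads) lies 8 mm behind it; z points along the fingers, y is the line along which they close (so a half turn about z gives the same grasp; the last joint's range is limited). The gripper opens to 87 mm and grips with 3 to 60 N. Pads are 19 mm wide; open, the fingers measure 117 mm over their backs; the gripper's body (75 mm by 190 mm) begins 51 mm behind the grasp point.
Start: joints at [89.072, 22.042, 0.453, 0, -68.411, -14.817], TCP at [0.17, 0.602, 0.234] pointing down, gripper open.
Joint ranges: [-179.83, 179.83], [-69.29, 118.12], [-61.27, 80.66], [-181.25, 117.63], [-171.15, -9.14], [-177.46, 177.46]. Speed limits (degrees/s): [159.86, 159.86, 180, 180, 180, 180].

### API

Orientations are given as a 3x3 rotation matrix whose columns are the frame's x, y, z axes.
In Python, from station import r gives the robot as it stands.
- The arm moves only by the tool servo_tool, never from a script. Its argument "commands" is a list that holds one entry, the list of rows, each a list of 7 numbers: the closure, from 0 (fully open) to 1 (shut), then the shift along the tool's x, y, z in mm, then the turn, a rotation vector about the tool's x, y, z in rad. In form: [[[claw, x, y, z, ax, ay, az], ...]]. A call has exactly 5 rows; each row is the pose to reach, as a shift and turn from the pose commanded when the call began, along the tool's axes at that moment; what a row does not reach only later rows make up. A row lasts 1/10 s, in which the tool goes at most 50 mm and 8.59 degrees, less where a joint would pass 70% of its speed; a pose out of reach is approached as far as the arm can. A call with a gripper value outside its range is refused whole. The fingers move at their own pace and stop on an object; the grip force is fixed at half the most. Time passes only in rows, so rows that repeat a pose let the fingers close, or fill a call up. It gives the time, the measured TCP pose, the force, the opening and the grip force at its end, in the units of the state.
- r.sense(): the state, without advancing time (a new reading comes with each control period).
- r.capture(name): name is "scene" or "side" or "wrist"; returns a dict with "pixels" (384x512x3 uint8, red, green, blue), "camera_matrix" (3x3 intrinsics, pixels), "R" (3x3) and "t" (3): a world point X has camera coordinates R X + t. Camera axes: x right, y down, z forward; pixel columns grow to the right and rows downward; lengths in m; the calibration is good to about 2 mm. A picture is of the moment at which its call begins. There is no depth.
- r.finish_job(): hands the job in; it is judged then, once.
The state is a dict: "time_s": time; "joints": joint angles; "joint_velocities": joint speeds; "effort": joint torques, N m; "tcp_pos": TCP position; "ee_rot": TCP orientation; "wrist_force": force on the tool from outside, world axes, zero at the start; "moment": the same for the moment, N m; "gripper_width": opening from 0.0 (shut) to 1.0 (fully open); "gripper_force": force on a finger pad.
Only numpy, scipy, OpenCV 4.12 (cv2) and the standard library are available. Lean on these libraries where they do the work, as an engineer would, in place of code of your own. Each camera call takes 0.05 s, during which the arm holds its last target. There are 200 camera calls.

### The job

On the grey console press the white key, then the blue key, then the green key, each fully down and one at a time, to wake, zero and unlock the board fixture. Then pick up the yellow wedge, lay it flat on the fixture's bare metal apron and push its thin end in under the middle of the blue carrier's front bar until the carrier just lifts a few millimetres off its rails (the wedge's red band is then under the bar), without overdoing it and without touching the carrier with the gripper. Finish still gripping the wedge there, so that it carries the carrier, and leave the flux bottle, the tally counter and the red screwdriver where they are.

Things in the scene. Friction and masses are not known exactly. Their poses are not given: they have to be found in the camera images.
- fixture: Board fixture, fixed; pose varies. Aluminium base 235 x 120 x 10 mm. Origin: on the bench straight below the middle of the carrier's front bar; z up, +x from the bare apron to the carrier. Apron: flat top at z = 10 mm, x = -130 mm to 0, two thin black lines at y = +-19 mm. It runs on flat and free under the carrier for |y| < 40 mm, up to x = 105 mm. Pins reach z = 56 mm.
- bar (a point): Lowest point, mid-length, of the steel front bar (8 mm diameter, along fixture y) of the blue carrier plate (x = -4 to 100 mm, y = +-56 mm in the fixture frame, its top 10 mm above this point, two small boards on it). Parked: 10 mm above the apron, 20 mm above the bench; rises with the carrier.
- carrier (a joint): Lift of the blue carrier plate (about 0.6 kg with boards; it can only move straight up and down on its four pins), in m: 0 = resting on the rails, positive = raised; stop at 0.014. Nothing but a push from below raises it, and it sinks again by its weight.
- wedge: Loose yellow plastic wedge, about 90 g, 140 mm long, flat on the bench, thin end ahead and to the right; pose varies. Origin: middle of the handle's underside; z up, +x to the thin end. Handle (grip its ribbed sides): x = -20 to 20 mm, 26 mm wide in y, 32 mm high. Ramp: from x = 18 mm (20 mm high) straight down to x = 120 mm (4 mm high), 28 mm wide, flat underside.
- band (a point): Middle of the red band across the wedge's ramp, on the slope, 57.5 mm ahead of the wedge origin, 14 mm above the underside. Ramp height = 4 mm + 0.16 x distance from the thin end: flat on the apron it first meets the bar with the band 25 mm short of it; 6.25 mm of further push raises the carrier 1 mm, so with the band under the bar the lift is about 4 mm.
- console: Fixed grey key console, 172 x 74 mm, 30 mm high, on the bench; position and yaw vary. Origin: centre of its underside. It carries three round spring keys in a row along its x axis (roughly away from the robot), 50 mm apart; which colour is where varies.
- key_white_top (a point): Centre of the top of the white key when it is up: a white round cap, 28 mm diameter, in a grey collar 44 mm across; top about 52 mm above the bench. Moves down with the cap.
- key_blue_top (a point): Centre of the top of the blue key when it is up: a blue round cap, 28 mm diameter, in a grey collar 44 mm across; top about 52 mm above the bench. Moves down with the cap.
- key_green_top (a point): Centre of the top of the green key when it is up: a green round cap, 28 mm diameter, in a grey collar 44 mm across; top about 52 mm above the bench. Moves down with the cap.
- key_white (a joint): How far the white key is pressed down, m: 0 = up, 0.006 = fully down (about 5 N); springs back when let go.
- key_blue (a joint): How far the blue key is pressed down, m: 0 = up, 0.006 = fully down (about 5 N); springs back when let go.
- key_green (a joint): How far the green key is pressed down, m: 0 = up, 0.006 = fully down (about 5 N); springs back when let go.
- flux_bottle: Small amber bottle with black nozzle, 33 mm diameter, 90 mm tall, standing loose left of the console; leave alone. Origin: centre of its foot.
- tally_counter: Round light-grey hand counter, 50 x 58 x 23 mm, loose, at the right; leave alone. Origin on the bench under it.
- driver_red: Small red-handled screwdriver, 166 mm long, 20 mm high, lying loose at the right; leave alone. Origin near its middle, on the bench; its length runs along y. Fixed equipment beside it: a white blower 350 mm tall at x 0.65 to 0.9, y -0.17 to -0.5 of the bench, a low grey metal nest about 80 mm tall round x 0.48, y -0.26, and a solder reel on its stand 121 mm tall at x 0.62, y -0.06; keep clear of them.

How it is judged:
By the outcome, as a careful person would: the job done as asked, in the order asked, and still so for the second after the job is handed in, while the arm keeps its last pose, push and grip.
It also fails if it takes over 64 s, if anything falls off the work surface, if the arm or the gripper's body presses on something with over 40 N, if the wrist force passes 120 N, or if a joint passes its speed limit or range.

## Working session

There is one attempt and no reset: what is moved stays moved. The work goes in short steps, Python scripts to look and compute and a tool call to move; the robot and the scene stay as the last step left them, time stands still between calls to the robot, and variables do not carry over. Pictures are saved under pics/ and viewed, at most 10 in all, crops included, and the job is handed in when it is done.

Besides the shell and the picture viewer there is one more tool, called after "Emit:" as name(argument=value, ...), one argument or row to a line, values as JSON. servo_tool: Moves the arm, as the interface text tells. Its arguments: {"type":"object","properties":{"commands":{"type":"array","items":{"type":"array","items":{"type":"array","items":{"type":"number"}}}}},"required":["commands"]}

```bash
ls; mkdir -p pics
cat > h.py <<'E'
import numpy as np, cv2
from station import r
def snap(n,f):
    c=r.capture(n); cv2.imwrite('pics/'+f+'.png',cv2.cvtColor(np.asarray(c['pixels']),cv2.COLOR_RGB2BGR))
    np.savez('pics/'+f+'.npz',K=c['camera_matrix'],R=c['R'],t=c['t'],p=c['pixels']); return c
def back(f,u,v,z):
    d=np.load('pics/'+f+'.npz'); R,t=d['R'],d['t']
    ray=R.T@np.linalg.inv(d['K'])@np.array([u,v,1.]); C=-R.T@t
    return C+ray*(z-C[2])/ray[2]
def proj(f,X):
    d=np.load('pics/'+f+'.npz'); q=d['K']@(d['R']@np.array(X)+d['t']); return q[:2]/q[2]
E
python3 - <<'E'
from h import *
a=snap('scene','s0');b=snap('side','d0')
A=np.hstack([cv2.imread('pics/s0.png')]);
for n in('s0','d0'):
    d=np.load(f'pics/{n}.npz'); print(n,(-d['R'].T@d['t']).round(3),d['R'][2].round(2))
s=r.sense(); print(s['tcp_pos'],s['ee_rot'],s['gripper_width'],s['time_s'])
E
```

```text
pics
s0 [-0.333 -1.087  1.437] [ 0.42  0.58 -0.7 ]
d0 [0.295 0.895 0.866] [ 0.16 -0.73 -0.66]
[0.16945025 0.60106218 0.2325906 ] [[ 9.62431889e-01 -2.71522901e-01 -4.17507297e-04]
 [-2.71523199e-01 -9.62430050e-01 -1.88467974e-03]
 [ 1.09912140e-04  1.92723880e-03 -9.99998137e-01]] 0.999988281383601 0.1
```

View pics/s0.png

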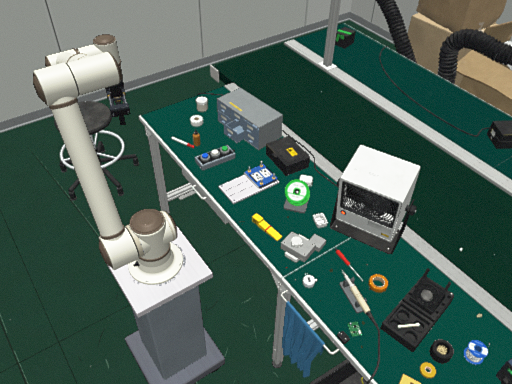

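View pics/d0.png

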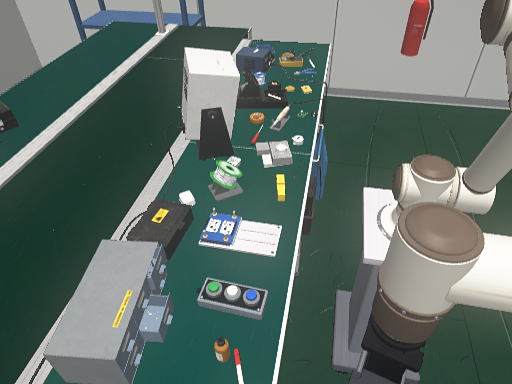

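Scene: console keys near (205–225,152), fixture at (250,185), wedge at (267,227). Side: green (214,287), white (232,292), blue (251,296), fixture (243,232), wedge (281,187). Now I'll view enlarged side crops and get estimates.

Run:
```python
from h import *
for n,u,v,z in[('g',214,287,.052),('w',232,292,.052),('b',251,296,.052),('wedge top',281,187,.02),('apron nearL',278,254,.01),('apron nearR',282,224,.01),('bottle',222,350,.05),]:
    print(n,back('d0',u,v,z).round(3))
for n,u,v,z in[('g',225,149,.052),('w',215,153,.052),('b',205,157,.052),('wedge thin',279,238,.004),('wedge handle',257,219,.03)]:
    print(n,back('s0',u,v,z).round(3))
d=cv2.imread('pics/d0.png')[165:325,185:305]
cv2.imwrite('pics/d0c.png',cv2.resize(d,None,fx=3.7,fy=3.7,interpolation=cv2.INTER_CUBIC))
```

```text
g [0.531 0.373 0.052]
w [0.483 0.379 0.052]
b [0.433 0.381 0.052]
wedge top [ 0.429 -0.081  0.02 ]
apron nearL [0.393 0.203 0.01 ]
apron nearR [0.4   0.083 0.01 ]
bottle [0.467 0.527 0.05 ]
g [0.529 0.358 0.052]
w [0.477 0.359 0.052]
b [0.426 0.36  0.052]
wedge thin [ 0.445 -0.168  0.004]
wedge handle [ 0.417 -0.057  0.03 ]
```

View pics/d0c.png

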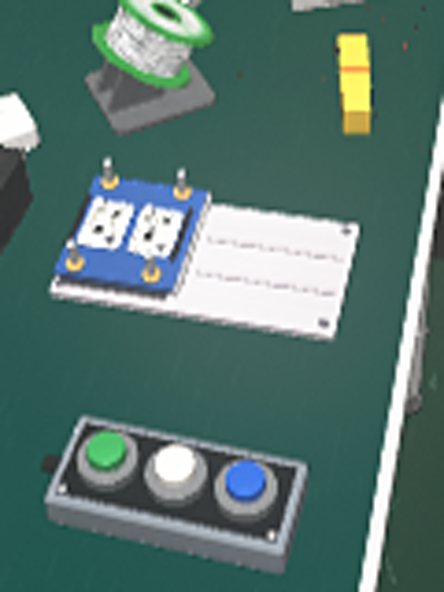

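Emit:
servo_tool(
  commands=[
    [[0,45,17,0,0,0,0],[0,90,34,0,0,0,0],[0,135,51,0,0,0,0],[0,180,68,0,0,0,0],[0,225,85,0,0,0,0]],
  ],
)

```text
time_s: 0.6
tcp_pos: [0.3641, 0.4572, 0.2332]
ee_rot: [[0.963, -0.271, -0.0], [-0.271, -0.963, -0.001], [-0.0, 0.001, -1.0]]
wrist_force: [0.1, 0.7, 0.9]
gripper_width: 1.006
gripper_force: 0.0
```

Emit:
servo_tool(
  commands=[
    [[0,45,17,0,0,0,0],[0,90,34,0,0,0,0],[0,136,52,0,0,0,0],[0,136,52,0,0,0,0],[0,136,52,0,0,0,0]],
  ],
)

```text
time_s: 1.1
tcp_pos: [0.4805, 0.3705, 0.2328]
ee_rot: [[0.962, -0.274, -0.001], [-0.274, -0.962, -0.001], [-0.001, 0.001, -1.0]]
wrist_force: [-0.6, 0.8, -0.1]
gripper_width: 0.998
gripper_force: 0.0
```

Run:
```python
from h import *
snap('wrist','w1'); s=r.sense(); print(s['tcp_pos'],s['ee_rot'],s['joints'],s['time_s'])
d=np.load('pics/w1.npz'); print(-d['R'].T@d['t'],d['R'])
```

```text
[0.47978342 0.37132058 0.23298128] [[ 9.62214693e-01 -2.72290313e-01 -9.32726152e-04]
 [-2.72290932e-01 -9.62214773e-01 -6.14970713e-04]
 [-7.30032315e-04  8.45706729e-04 -9.99999376e-01]] [ 5.29983827e+01  2.03149907e+01 -2.25020747e+00 -2.32433628e-02
 -6.74951060e+01  2.12099024e+01] 1.15
[0.55462547 0.35020699 0.38359558] [[-0.27242394 -0.9621753   0.00197376]
 [-0.92165914  0.26154039  0.28660262]
 [-0.27627818  0.07625828 -0.95804751]]
```

View pics/w1.png

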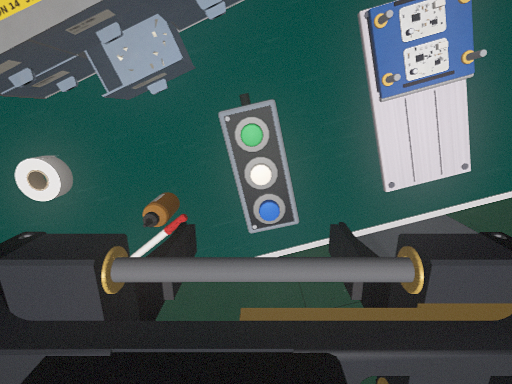

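Wrist view: green (252,134), white (260,174), blue (269,210); fixture with carrier at upper right, apron lines at x≈408/438. Measure precisely by colour.

```bash
cat >> h.py <<'E'
def blob(f,u,v,tol=60,win=16):
    d=np.load('pics/'+f+'.npz')['p'].astype(int); y0,x0=v-win,u-win
    w=d[y0:y0+2*win,x0:x0+2*win]; m=(np.abs(w-d[v,u]).max(2)<tol).astype(np.uint8)
    n,l,s,c=cv2.connectedComponentsWithStats(m); k=l[win,win]; return c[k]+[x0,y0],s[k]
E
python3 - <<'E'
from h import *
for f,L in(('w1',[('g',252,134),('w',260,174),('b',269,210)]),('d0',[('g',214,287),('w',232,292),('b',251,296)])):
    for n,u,v in L:
        c,s=blob(f,u,v,60 if f=='w1' else 50,16 if f=='w1' else 12); print(f,n,c.round(1),s,back(f,*c,.052).round(4))
# fixture corners in wrist image (carrier/base)
for u,v in((388,191),(471,172)): print(back('w1',u,v,.01).round(4))
for u,v in((408,88),(414,171),(434,88),(442,152)): print('line',back('w1',u,v,.01).round(4))
im=cv2.imread('pics/w1.png')[0:210,340:500]
cv2.imwrite('pics/w1c.png',cv2.resize(im,None,fx=2.8,fy=2.8,interpolation=cv2.INTER_CUBIC))
E
```

```text
w1 g [251.8 136.3] [  0   0  32  32 668] [0.531  0.3692 0.052 ]
w1 w [260.5 174.6] [  6   7  22  21 351] [0.4831 0.372  0.052 ]
w1 b [269.  211.2] [  6   8  21  19 321] [0.4334 0.3747 0.052 ]
d0 g [213.1 285.8] [ 6  7 11  9 75] [0.5347 0.3699 0.052 ]
d0 w [231.7 289.9] [ 7  6 11  9 82] [0.4849 0.3729 0.052 ]
d0 b [250.9 293.9] [ 7  6 11  9 77] [0.4348 0.3754 0.052 ]
[0.4012 0.2058 0.01  ]
[0.3971 0.0897 0.01  ]
line [0.5318 0.1611 0.01  ]
line [0.4203 0.1665 0.01  ]
line [0.5227 0.1289 0.01  ]
line [0.4366 0.1264 0.01  ]
```

Emit:
servo_tool(
  commands=[
    [[1,4,-2,40,0,0,0],[1,4,-2,80,0,0,0],[1,4,-2,120,0,0,0],[1,4,-2,150,0,0,0],[1,4,-2,160,0,0,0]],
  ],
)

```text
time_s: 1.65
tcp_pos: [0.4814, 0.3719, 0.0699]
ee_rot: [[0.963, -0.27, -0.005], [-0.27, -0.963, -0.005], [-0.003, 0.006, -1.0]]
wrist_force: [-0.5, 0.2, -0.4]
gripper_width: 0.633
gripper_force: 0.0
```

Emit:
servo_tool(
  commands=[
    [[1,0,0,3,0,0,0],[1,0,0,7,0,0,0],[1,0,0,11,0,0,0],[1,0,0,15,0,0,0],[1,0,0,15,0,0,0]],
  ],
)

```text
time_s: 2.15
tcp_pos: [0.4845, 0.3726, 0.0594]
ee_rot: [[0.962, -0.271, 0.001], [-0.271, -0.962, 0.001], [0.001, -0.001, -1.0]]
wrist_force: [-0.5, -1.5, 2.9]
gripper_width: 0.171
gripper_force: 1.8
```

Emit:
servo_tool(
  commands=[
    [[1,0,0,0,0,0,0],[1,0,0,0,0,0,0],[1,0,0,1,0,0,0],[1,0,0,2,0,0,0],[1,0,0,2,0,0,0]],
  ],
)

```text
time_s: 2.65
tcp_pos: [0.4847, 0.3731, 0.0574]
ee_rot: [[0.963, -0.271, 0.001], [-0.271, -0.963, 0.001], [0.001, -0.001, -1.0]]
wrist_force: [-1.3, -0.8, 6.0]
gripper_width: 0.006
gripper_force: 3.5
```

Emit:
servo_tool(
  commands=[
    [[1,0,0,1,0,0,0],[1,0,0,2,0,0,0],[1,0,0,2,0,0,0],[1,0,0,2,0,0,0],[1,0,0,2,0,0,0]],
  ],
)

```text
time_s: 3.15
tcp_pos: [0.4848, 0.373, 0.0573]
ee_rot: [[0.963, -0.27, 0.002], [-0.27, -0.963, 0.001], [0.002, -0.002, -1.0]]
wrist_force: [-2.7, -2.1, 15.1]
gripper_width: 0.008
gripper_force: 7.7
```

Emit:
servo_tool(
  commands=[
    [[1,0,0,-12,0,0,0],[1,0,0,-28,0,0,0],[1,-24,5,-28,0,0,0],[1,-49,11,-28,0,0,0],[1,-49,11,-28,0,0,0]],
  ],
)

```text
time_s: 3.65
tcp_pos: [0.4314, 0.3746, 0.082]
ee_rot: [[0.963, -0.27, -0.002], [-0.27, -0.963, -0.001], [-0.002, 0.002, -1.0]]
wrist_force: [0.9, 0.3, 0.2]
gripper_width: 0.006
gripper_force: 0.0
```

Emit:
servo_tool(
  commands=[
    [[1,0,0,10,0,0,0],[1,0,0,18,0,0,0],[1,0,0,24,0,0,0],[1,0,0,28,0,0,0],[1,0,0,28,0,0,0]],
  ],
)

```text
time_s: 4.15
tcp_pos: [0.4345, 0.3753, 0.0571]
ee_rot: [[0.963, -0.271, 0.0], [-0.271, -0.963, -0.001], [0.001, 0.001, -1.0]]
wrist_force: [-7.6, -3.2, 20.4]
gripper_width: 0.004
gripper_force: 10.2
```

Emit:
servo_tool(
  commands=[
    [[1,0,0,0,0,0,0],[1,0,0,-12,0,0,0],[1,0,0,-28,0,0,0],[1,49,-11,-28,0,0,0],[1,49,-11,-28,0,0,0]],
  ],
)

```text
time_s: 4.65
tcp_pos: [0.4887, 0.3729, 0.0825]
ee_rot: [[0.962, -0.274, 0.003], [-0.274, -0.962, 0.002], [0.002, -0.003, -1.0]]
wrist_force: [-0.9, -0.8, -1.0]
gripper_width: 0.005
gripper_force: 0.0
```

Emit:
servo_tool(
  commands=[
    [[1,24,-5,0,0,0,0],[1,49,-11,0,0,0,0],[1,49,-11,0,0,0,0],[1,49,-11,10,0,0,0],[1,49,-11,18,0,0,0]],
  ],
)

```text
time_s: 5.15
tcp_pos: [0.5333, 0.3692, 0.0629]
ee_rot: [[0.962, -0.272, -0.002], [-0.272, -0.962, -0.001], [-0.001, 0.002, -1.0]]
wrist_force: [1.5, -1.0, 0.7]
gripper_width: 0.007
gripper_force: 0.9
```

Emit:
servo_tool(
  commands=[
    [[1,0,0,5,0,0,0],[1,0,0,10,0,0,0],[1,0,0,10,0,0,0],[1,0,0,10,0,0,0],[1,0,0,10,0,0,0]],
  ],
)

```text
time_s: 5.65
tcp_pos: [0.5334, 0.3693, 0.0573]
ee_rot: [[0.963, -0.27, -0.0], [-0.27, -0.963, -0.002], [0.0, 0.002, -1.0]]
wrist_force: [-5.5, -4.2, 14.9]
gripper_width: 0.006
gripper_force: 7.1
```

Emit:
servo_tool(
  commands=[
    [[1,0,0,-30,0,0,0],[0.3,0,0,-75,0,0,0],[0,0,0,-120,0,0,0],[0,0,10,-160,0,0,0],[0,-10,40,-180,0,0,0]],
  ],
)

```text
time_s: 6.15
tcp_pos: [0.5154, 0.3362, 0.238]
ee_rot: [[0.963, -0.27, 0.006], [-0.27, -0.963, 0.004], [0.004, -0.006, -1.0]]
wrist_force: [-1.0, 0.1, -0.5]
gripper_width: 0.284
gripper_force: 0.0
```

Emit:
servo_tool(
  commands=[
    [[0,-12,45,0,0,0,0],[0,-25,90,0,0,0,0],[0,-38,135,0,0,0,0],[0,-50,180,0,0,0,0],[0,-58,207,0,0,0,0]],
  ],
)

```text
time_s: 6.65
tcp_pos: [0.3992, 0.1481, 0.2341]
ee_rot: [[0.962, -0.271, -0.001], [-0.271, -0.962, -0.0], [-0.001, 0.0, -1.0]]
wrist_force: [0.7, -0.6, 0.3]
gripper_width: 0.74
gripper_force: 0.0
```

Emit:
servo_tool(
  commands=[
    [[0,0,0,0,0,0,0],[0,0,0,0,0,0,0],[0,0,0,0,0,0,0],[0,0,0,0,0,0,0],[0,0,0,0,0,0,0]],
  ],
)

```text
time_s: 7.15
tcp_pos: [0.4022, 0.1512, 0.2341]
ee_rot: [[0.963, -0.271, -0.001], [-0.271, -0.963, -0.001], [-0.0, 0.001, -1.0]]
wrist_force: [0.1, 0.2, 0.3]
gripper_width: 0.996
gripper_force: 0.0
```

Run:
```python
from h import *
snap('wrist','w2'); s=r.sense(); print(s['tcp_pos'],s['joints'],s['time_s'])
im=cv2.imread('pics/w2.png')
cv2.imwrite('pics/w2c.png',cv2.resize(im,(800,600),interpolation=cv2.INTER_CUBIC))
```

```text
[0.40217185 0.15112971 0.23418168] [ 4.24300158e+01  2.55399455e+00 -2.50264798e+01 -1.78366955e-03
 -6.24637285e+01  3.18552399e+01] 7.2
```

View pics/w2c.png

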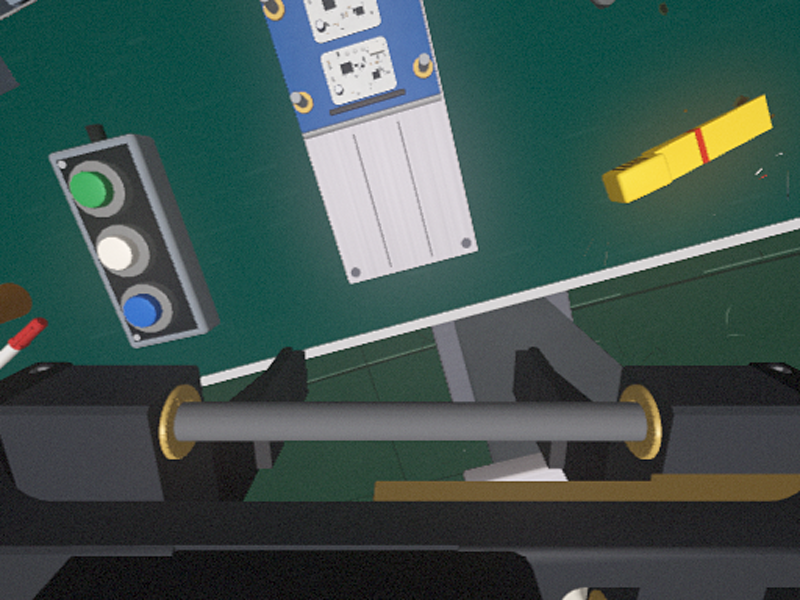

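Apron near corners (352,284) and (478,250), black lines meeting the bar at (354,134)/(399,121); wedge handle at (636,180), band (701,146), thin end (770,110) (in the 800x600 view). Measure.

Run:
```python
from h import *
k=512/800
f='w2'
B=lambda u,v,z:back(f,u*k,v*k,z)
p=np.load('pics/w2.npz')['p']; hsv=cv2.cvtColor(p,cv2.COLOR_RGB2HSV)
L=[B(354,136,.01),B(390,265,.01),B(399,121,.01),B(432,257,.01)]
for q in L: print('line',q.round(4))
for a,b in((0,1),(2,3)): d=L[a]-L[b]; print(np.degrees(np.arctan2(d[1],d[0])))
c1,c2=B(352,284,.01),B(478,250,.01); print('corners',c1.round(4),c2.round(4),np.linalg.norm(c1-c2))
d=c2-c1; print('yaw from near edge',np.degrees(np.arctan2(d[1],d[0]))+90)
# apron mask
m=((hsv[...,1]<45)&(hsv[...,2]>130)).astype(np.uint8)
m=cv2.morphologyEx(m,cv2.MORPH_CLOSE,np.ones((5,5),np.uint8))
n,l,s,c=cv2.connectedComponentsWithStats(m); kk=l[int(200*k),int(390*k)]; print(s[kk])
mm=l==kk
le,re=[],[]
for v in range(92,158):
    u=np.where(mm[v])[0]
    if len(u): le.append(back(f,u[0]-.5,v,.01)); re.append(back(f,u[-1]+.5,v,.01))
for nm,e in(('L',le),('R',re)):
    e=np.array(e,np.float32)[:,:2]; q=cv2.fitLine(e,cv2.DIST_HUBER,0,.01,.01).ravel(); print(nm,q,np.degrees(np.arctan2(q[1]*np.sign(q[0]),abs(q[0]))))
# wedge
y=((hsv[...,0]>20)&(hsv[...,0]<35)&(hsv[...,1]>120)).astype(np.uint8)
red=((hsv[...,0]<8)|(hsv[...,0]>172))&(hsv[...,1]>120); red[:, :420]=0; red[:60]=0;red[120:]=0
vv,uu=np.where(red); print('band px',uu.mean(),vv.mean(),len(uu)); print('band',back(f,uu.mean(),vv.mean(),.014))
for nm,u,v,z in(('thinA',767,96,.004),('thinB',773,126,.002),('hbackR',605,175,.032),('hbackbot',626,204,.016),('htopback mid',609,184,.032)): print(nm,B(u,v,z).round(4))
im=cv2.imread('pics/w2.png')[50:140,370:505]
cv2.imwrite('pics/w2w.png',cv2.resize(im,None,fx=5.5,fy=5.5,interpolation=cv2.INTER_CUBIC))
```

```text
line [0.5183 0.1665 0.01  ]
line [0.4065 0.1684 0.01  ]
line [0.5193 0.1276 0.01  ]
line [0.4034 0.1303 0.01  ]
-0.9772215411324175
-1.3097864001654307
corners [0.399  0.2066 0.01  ] [0.3985 0.0893 0.01  ] 0.11730089619060122
yaw from near edge -0.2457943825469755
[ 193    0  113  182 9421]
L [ 0.99991804 -0.01280075  0.4911898   0.20836392] -0.7334491
R [ 0.9999318  -0.01167784  0.4475328   0.08898459] -0.66910636
band px 450.55128205128204 93.58974358974359 78
band [ 0.43302222 -0.10840182  0.014     ]
thinA [ 0.4573 -0.1676  0.004 ]
thinB [ 0.4323 -0.1731  0.002 ]
hbackR [ 0.4344 -0.0191  0.032 ]
hbackbot [ 0.4042 -0.0398  0.016 ]
htopback mid [ 0.4267 -0.0212  0.032 ]
```

View pics/w2w.png

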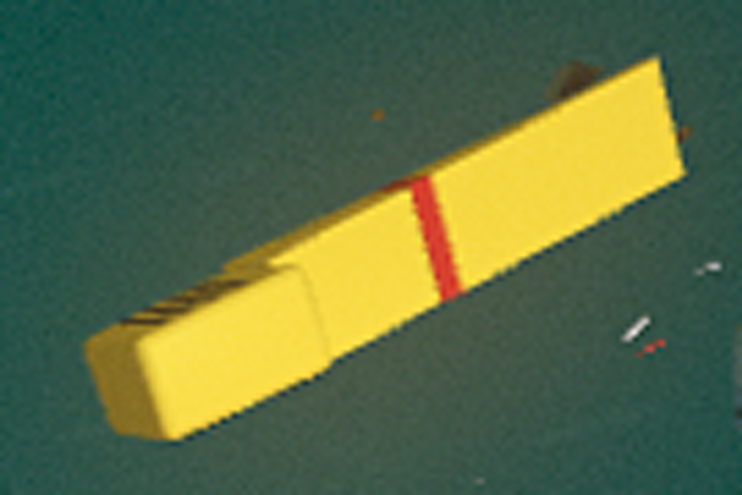

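Run:
```python
from h import *
B=lambda u,v,z:back('w2',370+(u+.5)/5.5-.5,50+(v+.5)/5.5-.5,z)
H=[B(137,340,.032),B(180,438,.032),B(298,268,.032),B(328,362,.032)]
for q in H: print(q.round(4))
b=(H[0]+H[1])/2; fr=(H[2]+H[3])/2; t=(B(657,57,.004)+B(684,176,.004))/2; bd=(B(422,178,.014)+B(452,300,.014))/2
print('hc',(b+fr)/2,'len',np.linalg.norm(b-fr),'w',np.linalg.norm(H[0]-H[1]),'thin',t,'band',bd)
print('thinw',np.linalg.norm(B(657,57,.004)-B(684,176,.004)))
for P in(b,fr):
  d=t-P; print('yaw',np.degrees(np.arctan2(d[1],d[0])),np.linalg.norm(d[:2]))
for d in (t-bd,bd-b): print(np.degrees(np.arctan2(d[1],d[0])),np.linalg.norm(d[:2]))
F=np.array([.5288,.148,0]);print('bar px800',proj('w2',[.5288-.004,.148,.024])/.64, proj('w2',[.5288,.148,.028])/.64)
print(r.sense()['tcp_pos'])
```

```text
[ 0.4327 -0.028   0.032 ]
[ 0.4084 -0.0346  0.032 ]
[ 0.4384 -0.0647  0.032 ]
[ 0.4162 -0.0691  0.032 ]
hc [ 0.42395167 -0.04909382  0.032     ] len 0.03624123270726546 w 0.02516255720004248 thin [ 0.44562089 -0.16795266  0.004     ] band [ 0.43405045 -0.10661584  0.014     ]
thinw 0.02856315940757827
yaw -79.61182990828223 0.13893813075022104
yaw -79.74363378946902 0.10269793980231194
-79.31738270183814 0.062418592784280635
-79.85201162192159 0.07652103453754001
bar px800 [371.71153915 119.11367874] [369.75800144 113.07470483]
[0.40217185 0.15112971 0.23418168]
```

Emit:
servo_tool(
  commands=[
    [[0,15,38,0,0,0,0.14],[0,30,75,0,0,0,0.28],[0,45,113,0,0,0,0.42],[0,60,150,0,0,0,0.56],[0,75,187.5,0,0,0,0.7]],
  ],
)

```text
time_s: 7.7
tcp_pos: [0.4235, -0.0516, 0.2346]
ee_rot: [[0.557, -0.83, 0.0], [-0.83, -0.557, 0.0], [0.0, -0.0, -1.0]]
wrist_force: [0.9, 1.0, 0.2]
gripper_width: 0.998
gripper_force: 0.0
```

Emit:
servo_tool(
  commands=[
    [[0,0,0,20,0,0,0.14],[0,0,0,60,0,0,0.28],[0,0,0,100,0,0,0.415],[0,0,0,140,0,0,0.415],[0,0,0,140,0,0,0.415]],
  ],
)

```text
time_s: 8.2
tcp_pos: [0.4194, -0.051, 0.0903]
ee_rot: [[0.179, -0.984, -0.012], [-0.984, -0.179, -0.002], [0.0, 0.012, -1.0]]
wrist_force: [-0.6, 0.0, 0.5]
gripper_width: 0.998
gripper_force: 0.0
```

```bash
cat >> h.py <<'E'
def to(p,yaw=None):
    s=r.sense(); R=np.array(s['ee_rot']); print('tcp',np.round(s['tcp_pos'],4),'yaw',np.degrees(np.arctan2(R[1,0],R[0,0])).round(2),'t',s['time_s'],'F',np.round(s['wrist_force'],1),s['gripper_width'])
    print('mm',(1e3*R.T@(np.array(p)-s['tcp_pos'])).round(1), None if yaw is None else 'az %.3f'%-np.radians(yaw-np.degrees(np.arctan2(R[1,0],R[0,0]))))
E
python3 -c "
from h import *
to([.4238,-.0497,.015],-79.6)
print(r.sense()['joints'])"
```

```text
tcp [ 0.4194 -0.051   0.0903] yaw -79.69 t 8.2 F [-0.6  0.   0.5] 0.9982140386848326
mm [-0.5 -5.5 75.2] az -0.002
[ 15.2473124   12.94486484 -37.5115298   -0.08280538 -40.25535948
  -4.87427893]
```

Emit:
servo_tool(
  commands=[
    [[0,0,0,20,0,0,0],[0,0,0,35,0,0,0],[0,0,0,45,0,0,0],[0,0,0,45,0,0,0],[0,0,0,45,0,0,0]],
  ],
)

```text
time_s: 8.7
tcp_pos: [0.4242, -0.05, 0.0505]
ee_rot: [[0.181, -0.984, 0.002], [-0.984, -0.181, 0.0], [0.0, -0.002, -1.0]]
wrist_force: [0.2, 0.8, -0.2]
gripper_width: 0.994
gripper_force: 0.0
```

```bash
python3 -c "
from h import *
to([.4238,-.0497,.015],-79.6)"
```

```text
tcp [ 0.4242 -0.05    0.0505] yaw -79.59 t 8.7 F [ 0.2  0.8 -0.2] 0.9936544320607875
mm [-0.4  0.4 35.5] az 0.000
```

Emit:
servo_tool(
  commands=[
    [[0,0,0,15,0,0,0],[0,0,0,28,0,0,0],[0,0,0,35.5,0,0,0],[0,0,0,35.5,0,0,0],[1,0,0,35.5,0,0,0]],
  ],
)

```text
time_s: 9.2
tcp_pos: [0.4238, -0.0501, 0.0146]
ee_rot: [[0.18, -0.984, 0.001], [-0.984, -0.18, 0.0], [0.0, -0.001, -1.0]]
wrist_force: [0.1, -0.2, 0.0]
gripper_width: 0.965
gripper_force: 0.0
```

Emit:
servo_tool(
  commands=[
    [[1,0,0,0,0,0,0],[1,0,0,0,0,0,0],[1,0,0,0,0,0,0],[1,0,0,0,0,0,0],[1,0,0,0,0,0,0]],
  ],
)

```text
time_s: 9.7
tcp_pos: [0.4232, -0.0502, 0.0141]
ee_rot: [[0.18, -0.984, 0.0], [-0.984, -0.18, 0.0], [0.0, -0.0, -1.0]]
wrist_force: [0.1, -0.0, 0.4]
gripper_width: 0.536
gripper_force: 0.0
```

Emit:
servo_tool(
  commands=[
    [[1,0,0,0,0,0,0],[1,0,0,0,0,0,0],[1,0,0,0,0,0,0],[1,0,0,0,0,0,0],[1,0,0,0,0,0,0]],
  ],
)

```text
time_s: 10.2
tcp_pos: [0.4233, -0.0502, 0.014]
ee_rot: [[0.18, -0.984, 0.0], [-0.984, -0.18, 0.0], [0.0, -0.0, -1.0]]
wrist_force: [1.1, -0.1, 0.7]
gripper_width: 0.297
gripper_force: 30.0
```

Emit:
servo_tool(
  commands=[
    [[1,0,0,-10,0,0,0],[1,0,0,-25,0,0,0],[1,0,0,-45,0,0,0],[1,0,0,-65,0,0,0],[1,0,0,-80,0,0,0]],
  ],
)

```text
time_s: 10.7
tcp_pos: [0.4234, -0.0502, 0.0958]
ee_rot: [[0.18, -0.984, 0.002], [-0.984, -0.18, 0.0], [-0.0, -0.002, -1.0]]
wrist_force: [-0.4, 0.1, -0.7]
gripper_width: 0.294
gripper_force: 30.0
```

Emit:
servo_tool(
  commands=[
    [[1,-30,0,0,0,0,-0.13],[1,-75,0,0,0,0,-0.27],[1,-120,0,0,0,0,-0.41],[1,-165,-1,0,0,0,-0.55],[1,-203,-2,0,0,0,-0.69]],
  ],
)

```text
time_s: 11.2
tcp_pos: [0.388, 0.1517, 0.0949]
ee_rot: [[0.769, -0.639, 0.001], [-0.639, -0.769, 0.001], [0.0, -0.001, -1.0]]
wrist_force: [0.4, 0.5, -0.6]
gripper_width: 0.296
gripper_force: 30.0
```

Emit:
servo_tool(
  commands=[
    [[1,0,0,0,0,0,-0.14],[1,0,0,0,0,0,-0.28],[1,0,0,0,0,0,-0.42],[1,0,0,0,0,0,-0.56],[1,0,0,0,0,0,-0.686]],
  ],
)

```text
time_s: 11.7
tcp_pos: [0.3884, 0.1497, 0.0946]
ee_rot: [[1.0, -0.008, -0.0], [-0.008, -1.0, 0.0], [-0.0, -0.0, -1.0]]
wrist_force: [-0.5, -0.1, -0.2]
gripper_width: 0.299
gripper_force: 30.0
```

Emit:
servo_tool(
  commands=[
    [[1,0,0,0,0,0,0],[1,0,0,0,0,0,0],[1,0,0,0,0,0,0],[1,0,0,0,0,0,0],[1,0,0,0,0,0,0]],
  ],
)

```text
time_s: 12.2
tcp_pos: [0.3886, 0.1497, 0.0941]
ee_rot: [[1.0, -0.015, -0.0], [-0.015, -1.0, -0.0], [-0.0, 0.0, -1.0]]
wrist_force: [0.4, 0.5, -0.7]
gripper_width: 0.298
gripper_force: 30.0
```

Run:
```python
from h import *
to([.3888,.1498,.03],-.75)
snap('wrist','w3'); snap('side','d3')
print(r.sense()['joints'].round(1))
a=cv2.resize(cv2.imread('pics/w3.png'),(400,300)); a=cv2.imread('pics/w3.png')[0:300]
b=cv2.resize(cv2.imread('pics/d3.png')[180:300,180:320],None,fx=2.5,fy=2.5,interpolation=cv2.INTER_CUBIC)
b=cv2.resize(b,(288,246)); c=np.zeros((300,800,3),np.uint8); c[:, :512]=a; c[:246,512:]=b
cv2.imwrite('pics/c3.png',c)
```

```text
tcp [0.3886 0.1497 0.0941] yaw -0.83 t 12.2 F [ 0.4  0.5 -0.7] 0.2975853666096917
mm [ 0.2 -0.1 64.1] az -0.001
[ 43.6  11.7 -38.5   0.  -39.8  45.5]
```

View pics/c3.png

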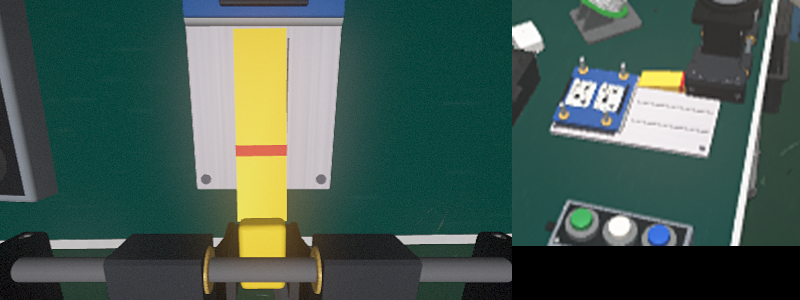

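Wedge is gripped level, thin end at (260,29), band at (262,150), apron seen beneath; check wedge offset and yaw.

Run:
```python
from h import *
p=np.load('pics/w3.npz')['p']; hsv=cv2.cvtColor(p,cv2.COLOR_RGB2HSV)
y=((hsv[...,0]>20)&(hsv[...,0]<35)&(hsv[...,1]>110))
C=[]
for v in range(32,205,6):
    u=np.where(y[v,200:330])[0]+200
    if len(u)<20 or 140<v<160: continue
    # height of ramp: iterate
    z=.09
    for _ in range(5):
        P=back('w3',u.mean(),v,z); z=.080+.004+.16*max(0,.5086-P[0])
    C.append(P)
C=np.array(C,np.float32); q=cv2.fitLine(C[:,:2],cv2.DIST_HUBER,0,.01,.01).ravel(); print(q,np.degrees(np.arctan(q[1]/q[0])))
print('y at x=.5086',q[3]+(q[1]/q[0])*(.5086-q[2]),'at .3886',q[3]+(q[1]/q[0])*(.3886-q[2]))
print('thin',back('w3',260.5,28.5,.084))
m=((hsv[...,0]<8)|(hsv[...,0]>172))&(hsv[...,1]>100);m[:140]=0;m[160:]=0
v,u=np.where(m);print('band',back('w3',u.mean(),v.mean(),.094),len(u))
# fixture again
for uv in((198,189),(330,189)): print('corner',back('w3',*uv,.01))
g=((hsv[...,1]<60)&(hsv[...,2]>120)); le=[];re=[]
for v in range(40,180,4):
    uu=np.where(g[v,150:380])[0]+150; le.append(back('w3',uu[0]-.5,v,.01)); re.append(back('w3',uu[-1]+.5,v,.01))
for e in(le,re):
    e=np.array(e,np.float32)[:,:2]; q=cv2.fitLine(e,cv2.DIST_HUBER,0,.01,.01).ravel(); print(q,np.degrees(np.arctan(q[1]/q[0])))
```

```text
[ 0.9999957  -0.00293413  0.46969625  0.15052214] -0.1681136
y at x=.5086 0.150408 at .3886 0.15076008
thin [0.50746437 0.14990633 0.084     ]
band [0.44549465 0.15046994 0.094     ] 492
corner [0.40025824 0.20792212 0.01      ]
corner [0.39872986 0.08954224 0.01      ]
[ 0.9999141  -0.01310541  0.468294    0.20843963] -0.750906
[ 0.9999307  -0.0117766   0.4667701   0.08917522] -0.6747649
```

Emit:
servo_tool(
  commands=[
    [[1,0,1,20,0,0,0.009],[1,0,1,40,0,0,0.009],[1,0,1,58,0,0,0.009],[1,0,1,66,0,0,0.009],[1,0,1,66,0,0,0.009]],
  ],
)

```text
time_s: 12.8
tcp_pos: [0.3882, 0.1483, 0.0272]
ee_rot: [[1.0, -0.023, -0.002], [-0.023, -1.0, -0.002], [-0.002, 0.002, -1.0]]
wrist_force: [0.2, 0.1, -0.4]
gripper_width: 0.292
gripper_force: 30.0
```

Emit:
servo_tool(
  commands=[
    [[1,0,0,1,0,0,0],[1,0,0,2,0,0,0],[1,0,0,3,0,0,0],[1,0,0,3,0,0,0],[1,0,0,3,0,0,0]],
  ],
)

```text
time_s: 13.3
tcp_pos: [0.3887, 0.1489, 0.0253]
ee_rot: [[1.0, -0.023, 0.001], [-0.023, -1.0, 0.0], [0.0, -0.0, -1.0]]
wrist_force: [-0.4, 0.2, -0.8]
gripper_width: 0.298
gripper_force: 30.0
```

Run:
```python
from h import *
to([.5288-.0825*.9999,.1490,.024],-.75)
```

```text
tcp [0.3887 0.1489 0.0253] yaw -1.3 t 13.3 F [-0.4  0.2 -0.8] 0.2977129550062577
mm [57.5 -1.4  1.4] az -0.010
```

Emit:
servo_tool(
  commands=[
    [[1,0,0,0.7,0,0,0],[1,0,0,1.4,0,0,0],[1,0,0,2,0,0,0],[1,0,0,2,0,0,0],[1,0,0,2,0,0,0]],
  ],
)

```text
time_s: 13.8
tcp_pos: [0.3887, 0.1489, 0.0239]
ee_rot: [[1.0, -0.022, 0.0], [-0.022, -1.0, 0.0], [0.0, -0.0, -1.0]]
wrist_force: [-3.3, 0.2, 10.3]
gripper_width: 0.295
gripper_force: 30.0
```

Emit:
servo_tool(
  commands=[
    [[1,8,0,-0.6,0,0,0],[1,18,-0.2,-0.6,0,0,0],[1,30,-0.3,-0.6,0,0,0],[1,42,-0.4,-0.6,0,0,0],[1,46,-0.5,-0.6,0,0,0]],
  ],
)

```text
time_s: 14.3
tcp_pos: [0.4349, 0.1479, 0.024]
ee_rot: [[1.0, -0.023, -0.001], [-0.023, -1.0, -0.001], [-0.001, 0.001, -1.0]]
wrist_force: [-9.9, 2.0, 13.1]
gripper_width: 0.292
gripper_force: 30.0
```

Emit:
servo_tool(
  commands=[
    [[1,0,0,0,0,0,0],[1,0,0,0,0,0,0],[1,0,0,0,0,0,0],[1,0,0,0,0,0,0],[1,0,0,0,0,0,0]],
  ],
)

```text
time_s: 14.8
tcp_pos: [0.4351, 0.1479, 0.024]
ee_rot: [[1.0, -0.023, -0.0], [-0.023, -1.0, -0.001], [-0.0, 0.001, -1.0]]
wrist_force: [-1.2, -2.0, 5.9]
gripper_width: 0.296
gripper_force: 30.0
```

Run:
```python
from h import *
to([.5288-.0575*.9999,.1487,.024],-.75)
snap('wrist','w4'); a=cv2.imread('pics/w4.png')[0:290,120:400]
cv2.imwrite('pics/w4c.png',cv2.resize(a,None,fx=2,fy=2,interpolation=cv2.INTER_CUBIC))
```

```text
tcp [0.4351 0.1479 0.024 ] yaw -1.3 t 14.8 F [-1.2 -2.   5.9] 0.29597138799858713
mm [36.1 -1.6  0. ] az -0.010
```

View pics/w4c.png

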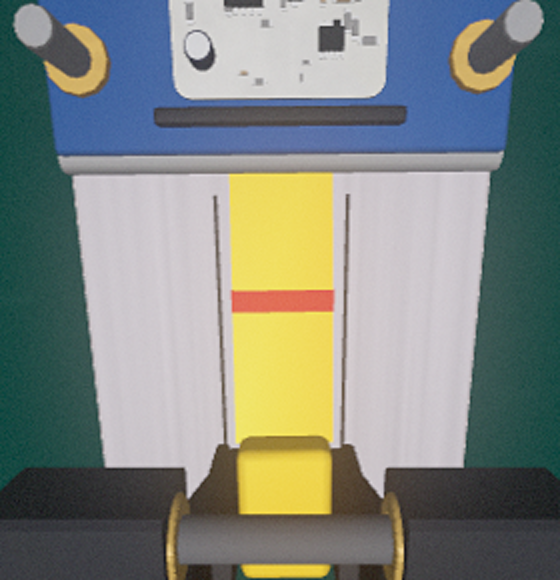

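Thin end has entered under the bar, centred between the lines (wedge edges 230/333 vs lines 215/348); band at crop (282,300), bar's front edge at y≈173.

```bash
cat > m.py <<'E'
from h import *
import sys
def bb(f):
    p=np.load('pics/'+f+'.npz')['p']; hsv=cv2.cvtColor(p,cv2.COLOR_RGB2HSV)
    m=((hsv[...,0]<8)|(hsv[...,0]>172))&(hsv[...,1]>90); m[:60]=0;m[230:]=0;m[:,:200]=0;m[:,330:]=0
    v,u=np.where(m); 
    if len(u): print('band',u.mean().round(1),v.mean().round(2),len(u),back(f,u.mean(),v.mean(),.024).round(4))
    col=p[60:110,np.r_[170:200]].astype(int).mean(1)
    return col
if __name__=='__main__':
    c=bb(sys.argv[1]); print([(60+i,int(x[0]),int(x[2])) for i,x in enumerate(c) if 8<i<36])
    d=np.load('pics/'+sys.argv[1]+'.npz'); 
    for h in(0,.002,.004,.006):
        A=[proj(sys.argv[1],[.5288+.004*np.cos(t),.1481+.035,.024+h+.004*np.sin(t)])[1] for t in np.linspace(0,6.28,60)]; print('bar rows lift',h,min(A).round(1),max(A).round(1), proj(sys.argv[1],[.5288-.004,.148,.03+h]).round(1))
E
python3 m.py w4
```

```text
band 261.0 150.05 494 [0.492  0.1482 0.024 ]
[(69, 73, 162), (70, 73, 162), (71, 74, 162), (72, 74, 162), (73, 75, 163), (74, 74, 161), (75, 71, 149), (76, 68, 137), (77, 82, 112), (78, 171, 174), (79, 173, 175), (80, 168, 169), (81, 165, 165), (82, 162, 161), (83, 151, 150), (84, 141, 140), (85, 126, 126), (86, 114, 114), (87, 170, 171), (88, 207, 207), (89, 204, 204), (90, 203, 204), (91, 204, 204), (92, 203, 204), (93, 204, 204), (94, 204, 204), (95, 204, 204)]
bar rows lift 0 71.3 88.1 [259.9  85.5]
bar rows lift 0.002 70.7 87.8 [259.8  85.1]
bar rows lift 0.004 70.1 87.4 [259.8  84.7]
bar rows lift 0.006 69.5 87.1 [259.8  84.3]
```

Emit:
servo_tool(
  commands=[
    [[1,6,-0.1,0,0,0,0],[1,13,-0.1,0,0,0,0],[1,20,-0.2,0,0,0,0],[1,26,-0.3,0,0,0,0],[1,30,-0.3,0,0,0,0]],
  ],
)

```text
time_s: 15.35
tcp_pos: [0.4551, 0.1439, 0.0231]
ee_rot: [[0.999, -0.025, -0.02], [-0.025, -1.0, -0.01], [-0.02, 0.01, -1.0]]
wrist_force: [-32.8, 6.5, 29.0]
gripper_width: 0.299
gripper_force: 30.0
```

Emit:
servo_tool(
  commands=[
    [[1,0,0,0,0,0,0],[1,0,0,0,0,0,0],[1,0,0,0,0,0,0],[1,0,0,0,0,0,0],[1,0,0,0,0,0,0]],
  ],
)

```text
time_s: 15.85
tcp_pos: [0.4556, 0.1438, 0.0231]
ee_rot: [[1.0, -0.025, -0.019], [-0.025, -1.0, -0.009], [-0.018, 0.01, -1.0]]
wrist_force: [-25.7, 3.6, 23.0]
gripper_width: 0.294
gripper_force: 30.0
```

```bash
python3 - <<'E'
from h import *
to([.5292-.0575*.9999,.1487,.024],-.75)
snap('wrist','w5')
E
python3 m.py w5
```

```text
tcp [0.4556 0.1438 0.0231] yaw -1.43 t 15.85 F [-25.7   3.6  23. ] 0.29440368321580435
mm [15.9 -5.3 -1.3] az -0.012
band 260.5 153.69 522 [0.5108 0.1442 0.024 ]
[(69, 80, 166), (70, 79, 166), (71, 78, 165), (72, 77, 165), (73, 76, 165), (74, 75, 164), (75, 76, 164), (76, 75, 164), (77, 74, 163), (78, 75, 164), (79, 76, 164), (80, 74, 164), (81, 75, 164), (82, 74, 164), (83, 74, 163), (84, 73, 163), (85, 74, 163), (86, 74, 164), (87, 72, 163), (88, 71, 163), (89, 71, 163), (90, 71, 164), (91, 71, 163), (92, 72, 164), (93, 72, 163), (94, 71, 163), (95, 72, 164)]
bar rows lift 0 113.5 129.3 [252.5 128.5]
bar rows lift 0.002 113.6 129.6 [252.4 128.8]
bar rows lift 0.004 113.7 129.9 [252.3 129.1]
bar rows lift 0.006 113.8 130.2 [252.2 129.4]
```

Run:
```python
from h import *
snap('side','d5'); 
a=cv2.imread('pics/w5.png')[60:270,130:390]; a=cv2.resize(a,None,fx=1.7,fy=1.7,interpolation=cv2.INTER_CUBIC)
b=cv2.resize(cv2.imread('pics/d5.png')[195:265,190:300],None,fx=3.2,fy=3.2,interpolation=cv2.INTER_CUBIC)
c=np.zeros((max(a.shape[0],b.shape[0]),a.shape[1]+b.shape[1],3),np.uint8); c[:a.shape[0],:a.shape[1]]=a; c[:b.shape[0],a.shape[1]:]=b
print(c.shape);cv2.imwrite('pics/c5.png',c)
s=r.sense(); print(s['joints'].round(2),s['moment'].round(2))
```

```text
(357, 794, 3)
[ 36.92  24.27 -33.43  -0.38 -33.47  51.98] [1.48 7.44 0.15]
```

View pics/c5.png

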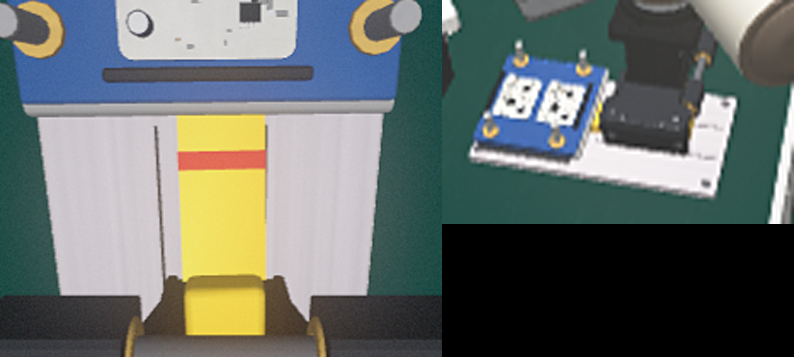

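```bash
cat > lift.py <<'E'
from h import *
import sys
def sh(a,b,x0,y0,x1,y1):
    A,B=[cv2.cvtColor(np.load(f'pics/{f}.npz')['p'],cv2.COLOR_RGB2GRAY)[y0:y1,x0:x1].astype(np.float32) for f in(a,b)]
    W=np.eye(2,3,dtype=np.float32); cc,W=cv2.findTransformECC(A,B,W,cv2.MOTION_TRANSLATION,(3,200,1e-6),None,3); return W[:,2].round(3),round(cc,3)
b=sys.argv[1]
P=[proj('d0',[.57,.148,z]) for z in(.03,.034)]; print('px for 4mm',(P[1]-P[0]).round(2))
print('carrier',sh('d0',b,204,217,236,243),'console',sh('d0',b,196,275,268,315))
E
python3 lift.py d5; python3 lift.py d3
```

```text
px for 4mm [-0.1  -0.91]
carrier (array([ 0.017, -0.21 ], dtype=float32), 0.99) console (array([-0.008,  0.006], dtype=float32), 0.999)
px for 4mm [-0.1  -0.91]
carrier (array([0.026, 0.029], dtype=float32), 0.999) console (array([-0.007,  0.   ], dtype=float32), 0.999)
```

Side-camera shift gives ≈1 mm lift, so the carrier is unlocked; the excess force is the soft arm pressing down. Ease z and correct y.

Emit:
servo_tool(
  commands=[
    [[1,0,-1,-1,0,0,0],[1,0,-2,-2,0,0,0],[1,0,-3,-3,0,0,0],[1,0,-3,-3,0,0,0],[1,0,-3,-3,0,0,0]],
  ],
)

```text
time_s: 16.45
tcp_pos: [0.4576, 0.1461, 0.0235]
ee_rot: [[0.999, -0.028, -0.016], [-0.028, -1.0, -0.009], [-0.016, 0.01, -1.0]]
wrist_force: [-9.5, -2.9, -3.3]
gripper_width: 0.294
gripper_force: 30.0
```

Run:
```python
from h import *
to([.5292-.0575*.9999,.1487,.024],-.75)
print(r.sense()['ee_rot'].round(4))
```

```text
tcp [0.4576 0.1461 0.0235] yaw -1.59 t 16.45 F [-9.5 -2.9 -3.3] 0.2935584093317099
mm [14.  -3.  -0.7] az -0.015
[[ 0.9995 -0.0275 -0.0162]
 [-0.0277 -0.9996 -0.0091]
 [-0.016   0.0096 -0.9998]]
```

Emit:
servo_tool(
  commands=[
    [[1,2,-1,0,0,0,0],[1,4,-1,0,0,0,0],[1,6,-2,0,0,0,0],[1,6,-2,0,0,0,0],[1,6,-2,0,0,0,0]],
  ],
)

```text
time_s: 16.95
tcp_pos: [0.4636, 0.148, 0.0234]
ee_rot: [[0.999, -0.027, -0.017], [-0.028, -1.0, -0.009], [-0.016, 0.01, -1.0]]
wrist_force: [-9.7, -2.0, -2.9]
gripper_width: 0.298
gripper_force: 30.0
```

```bash
python3 - <<'E'
from h import *
to([.5292-.0575*.9999,.1487,.024],-.75)
print(r.sense()['ee_rot'].round(4))
snap('wrist','w6');snap('side','d6')
E
python3 m.py w6 | head -1; python3 lift.py d6
```

```text
tcp [0.4636 0.148  0.0234] yaw -1.58 t 16.95 F [-9.7 -2.  -2.9] 0.29759300550855516
mm [ 8.1 -0.9 -0.8] az -0.014
[[ 0.9995 -0.0274 -0.0165]
 [-0.0275 -0.9996 -0.0091]
 [-0.0162  0.0095 -0.9998]]
band 261.0 153.5 512 [0.5188 0.1481 0.024 ]
px for 4mm [-0.1  -0.91]
carrier (array([-0.089, -0.434], dtype=float32), 0.971) console (array([-0.009,  0.006], dtype=float32), 0.999)
```

Emit:
servo_tool(
  commands=[
    [[1,2,0,0,0,0.004,0],[1,4,-0.2,0,0,0.008,0],[1,6,-0.4,0,0,0.012,0],[1,8,-0.5,0,0,0.012,0],[1,8,-0.5,0,0,0.012,0]],
  ],
)

```text
time_s: 17.55
tcp_pos: [0.4717, 0.1486, 0.0232]
ee_rot: [[1.0, -0.027, -0.004], [-0.027, -1.0, -0.009], [-0.004, 0.009, -1.0]]
wrist_force: [-10.0, -0.8, -3.9]
gripper_width: 0.295
gripper_force: 30.0
```

```bash
python3 - <<'E'
from h import *
to([.5292-.0575*.9999,.1487,.024],-.75)
print(r.sense()['ee_rot'].round(4),r.sense()['moment'].round(2))
snap('wrist','w7');snap('side','d7')
E
python3 m.py w7 | head -1; python3 lift.py d7
```

```text
tcp [0.4717 0.1486 0.0232] yaw -1.54 t 17.55 F [-10.   -0.8  -3.9] 0.2945138111676627
mm [ 0.  -0.1 -0.8] az -0.014
[[ 0.9996 -0.0268 -0.0045]
 [-0.0269 -0.9996 -0.0093]
 [-0.0042  0.0094 -0.9999]] [-0.15  3.09 -0.09]
band 261.5 158.0 50 [0.5243 0.1485 0.024 ]
px for 4mm [-0.1  -0.91]
carrier (array([-0.158, -0.685], dtype=float32), 0.964) console (array([-0.007,  0.007], dtype=float32), 0.999)
```

Run:
```python
from h import *
a=cv2.imread('pics/w7.png')[90:270,150:370]; a=cv2.resize(a,None,fx=2.2,fy=2.2,interpolation=cv2.INTER_CUBIC)
b=cv2.resize(cv2.imread('pics/d7.png')[195:265,190:290],None,fx=3.1,fy=3.1,interpolation=cv2.INTER_CUBIC)
c=np.zeros((max(a.shape[0],b.shape[0]),a.shape[1]+b.shape[1],3),np.uint8); c[:a.shape[0],:a.shape[1]]=a; c[:b.shape[0],a.shape[1]:]=b
cv2.imwrite('pics/c7.png',c)
p=np.load('pics/w7.npz')['p']; print([(v,p[v,255:268].mean(0).astype(int).tolist()) for v in range(146,166)])
for X in([.0,0],[.002,0],[-.002,0]):
  for h in(.003,.004): print(X,h,max(proj('w7',[.5292+X[0]+.004*np.cos(t),.148,.024+h+.004*np.sin(t)])[1] for t in np.linspace(0,6.28,60)).round(1))
```

```text
[(146, [97, 117, 168]), (147, [99, 119, 168]), (148, [99, 119, 169]), (149, [99, 119, 168]), (150, [95, 110, 153]), (151, [111, 117, 146]), (152, [187, 183, 181]), (153, [180, 177, 176]), (154, [176, 172, 170]), (155, [173, 168, 165]), (156, [158, 155, 151]), (157, [152, 139, 135]), (158, [203, 104, 81]), (159, [237, 180, 94]), (160, [242, 229, 100]), (161, [241, 224, 98]), (162, [241, 224, 100]), (163, [240, 223, 98]), (164, [240, 223, 98]), (165, [241, 223, 98])]
[0.0, 0] 0.003 157.4
[0.0, 0] 0.004 157.7
[0.002, 0] 0.003 153.7
[0.002, 0] 0.004 154.0
[-0.002, 0] 0.003 161.1
[-0.002, 0] 0.004 161.4
```

View pics/c7.png

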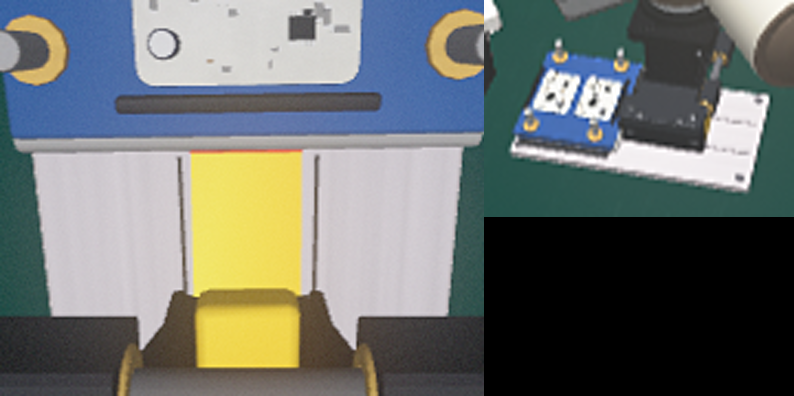

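Emit:
servo_tool(
  commands=[
    [[1,1,0,0.3,0,0.001,0],[1,2,0,0.5,0,0.002,0],[1,3,0,0.7,0,0.003,0],[1,3,0,0.7,0,0.003,0],[1,3,0,0.7,0,0.003,0]],
  ],
)

```text
time_s: 18.15
tcp_pos: [0.4734, 0.1483, 0.0232]
ee_rot: [[1.0, -0.026, -0.003], [-0.026, -1.0, -0.01], [-0.003, 0.01, -1.0]]
wrist_force: [-15.4, 0.1, 4.8]
gripper_width: 0.295
gripper_force: 30.0
```

Emit:
servo_tool(
  commands=[
    [[1,0,0,0,0,0,0],[1,0,0,0,0,0,0],[1,0,0,0,0,0,0],[1,0,0,0,0,0,0],[1,0,0,0,0,0,0]],
  ],
)

```text
time_s: 18.65
tcp_pos: [0.4734, 0.1483, 0.0231]
ee_rot: [[1.0, -0.026, -0.004], [-0.026, -1.0, -0.01], [-0.003, 0.01, -1.0]]
wrist_force: [-15.4, 0.7, 4.0]
gripper_width: 0.3
gripper_force: 30.0
```

```bash
python3 - <<'E'
from h import *
to([.5292-.0575*.9999,.1487,.024],-.75)
print(r.sense()['ee_rot'].round(4))
snap('wrist','w8');snap('side','d8')
p=np.load('pics/w8.npz')['p']; print([(v,p[v,255:268].mean(0).astype(int).tolist()) for v in range(152,168)])
h=max(proj('w8',[.5292+.004*np.cos(t),.148,.028+.004*np.sin(t)])[1] for t in np.linspace(0,6.28,60));print(h)
E
python3 lift.py d8
```

```text
tcp [0.4734 0.1483 0.0231] yaw -1.51 t 18.65 F [-15.4   0.7   4. ] 0.29989520660633706
mm [-1.7 -0.3 -0.9] az -0.013
[[ 0.9996 -0.0264 -0.0035]
 [-0.0264 -0.9996 -0.0102]
 [-0.0032  0.0103 -0.9999]]
[(152, [95, 117, 168]), (153, [93, 112, 160]), (154, [94, 107, 145]), (155, [137, 136, 138]), (156, [183, 180, 179]), (157, [177, 173, 172]), (158, [172, 168, 166]), (159, [162, 157, 155]), (160, [151, 145, 140]), (161, [197, 182, 99]), (162, [244, 227, 97]), (163, [241, 224, 98]), (164, [240, 223, 97]), (165, [240, 223, 97]), (166, [240, 223, 97]), (167, [240, 223, 97])]
160.91822074168
px for 4mm [-0.1  -0.91]
carrier (array([-0.168, -0.697], dtype=float32), 0.954) console (array([-0.007,  0.005], dtype=float32), 0.999)
```

Emit:
servo_tool(
  commands=[
    [[1,0.7,0,0,0,0,0],[1,1.4,0,0,0,0,0],[1,1.4,0,0,0,0,0],[1,1.4,0,0,0,0,0],[1,1.4,0,0,0,0,0]],
  ],
)

```text
time_s: 19.25
tcp_pos: [0.4749, 0.1483, 0.0231]
ee_rot: [[1.0, -0.026, -0.003], [-0.027, -1.0, -0.01], [-0.003, 0.01, -1.0]]
wrist_force: [-14.5, 1.1, 4.8]
gripper_width: 0.297
gripper_force: 30.0
```

Emit:
servo_tool(
  commands=[
    [[1,0,0,0,0,0,0],[1,0,0,0,0,0,0],[1,0,0,0,0,0,0],[1,0,0,0,0,0,0],[1,0,0,0,0,0,0]],
  ],
)

```text
time_s: 19.75
tcp_pos: [0.4749, 0.1483, 0.0231]
ee_rot: [[1.0, -0.026, -0.003], [-0.027, -1.0, -0.01], [-0.003, 0.01, -1.0]]
wrist_force: [-15.4, 0.4, 3.8]
gripper_width: 0.293
gripper_force: 30.0
```

Run:
```python
from h import *
to([.5292-.0575*.9999,.1487,.024],-.75)
snap('side','d9')
def sh(a,b,x0,y0,x1,y1):
    A,B=[cv2.resize(cv2.cvtColor(np.load(f'pics/{f}.npz')['p'],cv2.COLOR_RGB2GRAY)[y0:y1,x0:x1],None,fx=4,fy=4,interpolation=cv2.INTER_CUBIC).astype(np.float32) for f in(a,b)]
    W=np.eye(2,3,dtype=np.float32); cc,W=cv2.findTransformECC(A,B,W,cv2.MOTION_TRANSLATION,(3,300,1e-6),None,5); return (W[:,2]/4).round(3),round(cc,3)
for b in('d3','d5','d6','d7','d8','d9'): print(b,sh('d0',b,206,218,237,238),sh('d0',b,207,221,222,234))
```

```text
tcp [0.4749 0.1483 0.0231] yaw -1.52 t 19.75 F [-15.4   0.4   3.8] 0.29342531808657957
mm [-3.2 -0.3 -0.8] az -0.013
d3 (array([0.001, 0.011], dtype=float32), 0.998) (array([0.007, 0.004], dtype=float32), 0.998)
d5 (array([ 0.001, -0.184], dtype=float32), 0.98) (array([-0.012, -0.169], dtype=float32), 0.976)
d6 (array([-0.094, -0.443], dtype=float32), 0.954) (array([-0.118, -0.482], dtype=float32), 0.951)
d7 (array([-0.068, -0.797], dtype=float32), 0.936) (array([-0.084, -0.819], dtype=float32), 0.965)
d8 (array([-0.077, -0.874], dtype=float32), 0.932) (array([-0.086, -0.883], dtype=float32), 0.976)
d9 (array([-0.072, -0.936], dtype=float32), 0.934) (array([-0.092, -0.941], dtype=float32), 0.966)
```

Lift measures ≈4.1 mm, stable and still gripped.

```bash
python3 -c "
from station import r
print(r.finish_job())"
```

```text
the job is handed in; nothing more can be done
None
```

The job is handed in: I pressed the white, blue and green keys in that order, each to its stop. The wedge is still gripped with its red band under the bar and the carrier raised about 4.1 mm by the side camera; the first push pressed harder than planned (about 33 N at the wrist) until I eased it, the other loose items were not touched, and no verdict was returned.

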